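# Open the tight wax-polish jar in the shoe-care caddy

## Task

Stand the square glass jar of wax polish upright in the empty square pocket of the wooden shoe-care caddy, which keeps it from spinning, then unscrew its tight gold lid anticlockwise just until the threads let go. Finish while still holding the lid in the gripper, still and level, straight above the open jar with about a finger's breadth (15 mm) of air between lid and glass, the jar standing fully home in the pocket. Leave the blue brush, the white crevice tool, the steel pad holder and the polish tin alone.

Things in the scene. Friction and masses are not known exactly. Their poses are not given: they have to be found in the camera images.
- jar_mid (a point): Square glass jar of amber wax (loose, about 0.24 kg): body 52 x 52 mm, 42 mm high, corners rounded, foot bevelled 4 mm; round neck above it; 70 mm high to the rim, 74 with its lid. Point on its axis 35 mm above the foot; z up, x and y square to its sides (any quarter turn fits the pocket). It can be carried by its tight lid; on the bare shelf it spins with the lid
- jar_mouth (a point): Centre of the jar's round glass rim (37 mm across), 70 mm above its foot; axes as the jar. On the neck below it are threads: the lid cannot be pulled off before it is unscrewed, it is free after 61 degrees anticlockwise (seen from above) and meets a stop at about 89; clockwise it meets a stop at once
- lid_center (a point): Round gold twist-off lid (loose, 47 g), 50 mm across, 17 mm high; point on its axis, half-way up. Tight: axes agree with the jar's, point 65.5 mm above the jar's foot, lower edge 13 mm below the rim, 15 mm above the top of the square body, which fingertips must not clamp. A springy gasket (20 N) holds it tight: 0.4 to 0.5 N m to turn; it rises up to 2 mm as it turns
- caddy: Wooden shoe-care caddy, fixed to the shelf: tray 130 mm (its x) by 260 mm (its y), walls 38 mm high, 6 mm thick, floor 8 mm thick; origin under its centre. At its -y end are two square pockets: the one at -x is empty, for the jar; the one at +x holds a black sponge (32 mm high). The long compartment holds a shoe brush (38 mm high) and a shoe horn
- pocket (a point): Centre of the floor of the empty square pocket, 8 mm above the shelf; the pocket is 56 x 56 mm and 30 mm deep, axes as the caddy. A jar standing in it can still turn 5 degrees either way; its lid then stands clear above the walls (lid's lower edge 65 mm above the shelf)
- brush: Bystander: the blue dustpan brush, lying on its bristles, handle along its -x, 270 mm long, 42 mm wide, 52 mm high; origin on the shelf at the base of the handle
- crevice_tool: Bystander: the white plastic crevice tool lying along its x, 220 mm long, 42 mm wide, 35 mm high; origin under its centre
- pad_holder: Bystander: stainless tray with a scouring pad, 75 x 105 mm, its back plate 60 mm high; origin under its centre
- polish_tin: Bystander: closed round tin of shoe polish with a red twist lid, 70 mm across, 25 mm high; origin under its centre

How it is judged:
By the outcome, as a careful person would: the job done as asked, in the order asked, and still so for the second after the job is handed in, while the arm keeps its last pose, push and grip.
It also fails if it takes over 58 s, if anything falls off the work surface, if the arm or the gripper's body presses on something with over 40 N, if the wrist force passes 120 N, or if a joint passes its speed limit or range.

## Robot

A 6-joint arm with a two-finger parallel gripper is mounted at the origin on the work surface. World frame = base frame: x ahead of the robot, y to its left, z up, the work surface at z = 0. Lengths are in m, angles in rad, forces in N, time in s.
With the tool pointing down it reaches from about 0.35 to 0.975 m from the base axis. Payload 4.9 kg.
Tool frame: the origin (TCP) lies at the very end of the fingers, on their centre line; the grasp point (between the pads) lies 19 mm behind it (ctrl.pinch_z is the distance from the TCP to the grasp point, in m); z points along the fingers, y is the line along which they close (so a half turn about z gives the same grasp; the last joint's range is limited). The gripper opens to 85 mm and grips with 20 to 120 N. Pads are 22 mm wide; open, the fingers measure 114 mm over their backs; the gripper's body (76 mm by 85 mm) begins 54 mm behind the grasp point. The pads swing forward as they close: fully open they stand 13 mm farther back than shut.
Start: joints at [-1.463, 0.053, 1.613, -0, 1.476, -0.119], TCP at [0.141, -0.609, 0.193] pointing down, gripper open.
Joint ranges: [-3.01, 3.01], [-1.01, 2.22], [0.06, 2.58], [-1.02, 4.17], [0.09, 2.62], [-3.14, 3.14]. Speed limits (rad/s): [2.57, 2.57, 3.14, 3.14, 3.14, 3.14].

## Interface

Orientations are given as a rotation vector (axis times angle).
In Python, from station import ctrl, optics gives the robot as it stands. The module is installed in compiled form; this text tells all that it offers.
- The arm moves only by the shell command python3 -m handwheel 'ROWS' [OPENING] [FORCE]. ROWS is JSON, one flat list of numbers, 6 for each row, row after row: the shift along the tool's x, y, z in m, then the turn, a rotation vector about the tool's x, y, z in degrees. A call has 1 to 20 rows; each row shifts and turns the commanded pose from where the row before left it, along the tool's axes as they then stand; what a row does not reach is not made up. A row lasts 1/10 s, in which the tool goes at most 50 mm and 8.59 degrees, less where a joint would pass 70% of its speed; a pose out of reach is approached as far as the arm can. A call is refused whole if a number of a shift passes 0.05 or a number of a turn 8.59, either way. A call with a gripper value outside its range is refused whole. OPENING is the closure, from 0 (fully open) to 1 (shut), set as the call begins (- or left out, the last holds). The fingers move at their own pace and stop on an object; FORCE is the grip in N (left out, the last holds). Time passes only in rows, so rows that do not move let the fingers close. It gives the time, the measured TCP pose, the force and the opening at its end, in the units of the state.
- ctrl.get_obs(): the state, without advancing time (a new reading comes with each control period).
- optics.get_image(name): name is "side" or "top"; returns (picture, depth): 480x640x3 uint8, red, green, blue; 480x640 float32, m along the optical axis (not along the pixel's ray), 0 where there is no reading.
- optics.get_calibration(name): a dict with "fovy" (degrees; the focal length in pixels is half the picture's height over the tangent of half this angle, whatever the lens; pixels are square), "cx", "cy" (the principal point, pixels), "rvec" (rotation vector, rad) and "tvec" (3), from world to camera coordinates, as OpenCV has them. Camera axes: x right, y down, z forward; pixel columns grow to the right and rows downward; lengths in m; the calibration is good to about 2 mm. A picture is of the moment at which its call begins. get_calibration takes no time and is no camera call.
- ctrl.finish_job(): hands the job in, once; it reports no verdict.
The state is a dict: "t": time; "q": joint angles; "dq": joint speeds; "effort": joint torques, N m; "tool_pos": TCP position; "tool_rot": TCP orientation; "contact_force": force on the tool from outside, world axes, zero at the start; "wrist_torque": the same for the moment, N m; "opening": finger opening in m.
Only numpy, scipy, OpenCV 4.12 (cv2) and the standard library are available. Lean on these libraries where they do the work, as an engineer would, in place of code of your own. Each camera call takes 0.05 s, during which the arm holds its last target. There are 200 camera calls.

## Working session

There is one attempt and no reset: what is moved stays moved. The work goes in short steps, Python scripts to look and compute and a shell command to move; the robot and the scene stay as the last step left them, time stands still between calls to the robot, and variables do not carry over. Pictures are saved under pics/ and viewed, on a budget of 10 in all, crops included, one or two more only if the job needs it, and the job is handed in when it is done.

```bash
mkdir -p pics; cat > h.py <<'E'
from station import ctrl, optics
import numpy as np, cv2
def cal(n):
    c=optics.get_calibration(n); f=240/np.tan(np.radians(c["fovy"])/2)
    R=cv2.Rodrigues(np.array(c["rvec"],float))[0]; return c,f,R,np.array(c["tvec"],float)
def world(n,d):
    c,f,R,t=cal(n); v,u=np.mgrid[:480,:640]
    P=np.stack([(u-c["cx"])/f*d,(v-c["cy"])/f*d,d],-1); W=(P-t)@R; W[d==0]=np.nan; return W
def ray(n,u,v,z):
    c,f,R,t=cal(n); o=-R.T@t; r=R.T@np.array([(u-c["cx"])/f,(v-c["cy"])/f,1]); return o+r*(z-o[2])/r[2]
E
python3 - <<'E'
from h import *
for n in("side","top"):
    p,d=optics.get_image(n); cv2.imwrite(f"pics/{n}0.png",p[:,:,::-1]); np.savez(f"{n}0.npz",p=p,d=d)
    c,f,R,t=cal(n); print(n,c,f,-R.T@t,R[2])
o=ctrl.get_obs(); print(o, ctrl.pinch_z)
E
```

```text
side {'fovy': 42.13114021838503, 'cx': 313.078603722901, 'cy': 239.73858130861692, 'rvec': array([ 0.52301504, -2.47562612,  1.43349578]), 'tvec': array([0.45694374, 0.19613496, 1.00042009])} 623.0890989057121 [0.08026149 0.88710603 0.67432029] [ 0.37184473 -0.78624681 -0.49350528]
top {'fovy': 49.67178579042052, 'cx': 319.95172190634713, 'cy': 241.32716625960722, 'rvec': array([ 2.10478048, -2.12089601,  0.1914019 ]), 'tvec': array([-0.00497418,  0.53825813,  0.91570794])} 518.5542058909857 [ 0.35090633 -0.02186021  1.00232454] [ 0.19344916  0.01320043 -0.98102149]
{'t': 0.1, 'q': array([-1.46297403e+00,  5.32885489e-02,  1.61416546e+00,  3.91580914e-05,
        1.47602030e+00, -1.19001294e-01]), 'dq': array([-0.00114556,  0.00047646, -0.0030433 , -0.00031277,  0.00066543,
       -0.00064098]), 'effort': array([-2.44549719e-04, -3.94901884e+01, -3.71362209e+01, -1.00209220e-04,
        3.95140683e-03,  9.91248726e-06]), 'tool_pos': array([ 0.14049443, -0.60834534,  0.19228222]), 'tool_rot': array([-3.11954169e+00, -3.55311615e-01, -7.77011579e-05]), 'contact_force': array([ 0.41424157, -0.32266286, -1.04330177]), 'wrist_torque': array([-0.00869356, -0.021359  , -0.01602982]), 'opening': 0.08561671994986662} 0.0187
```

View pics/top0.png

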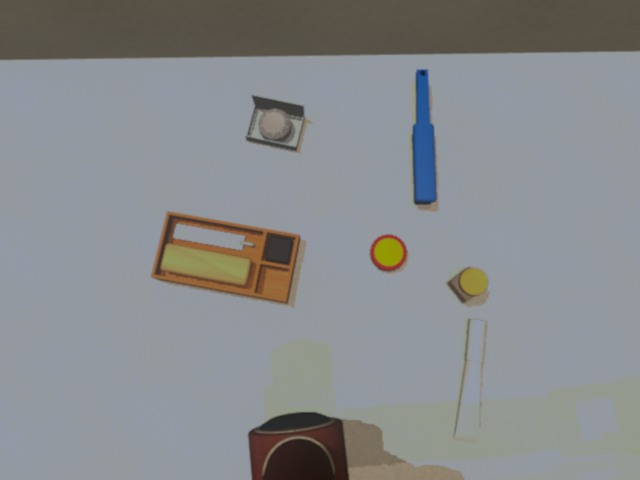

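View pics/side0.png

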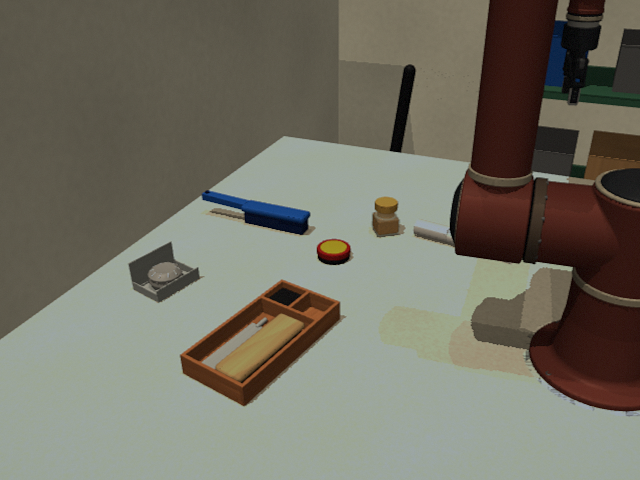

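The top view shows the jar's lid at about (473,282) with its body at (467,287). The caddy has corners near (168,213), (299,233), (289,303) and (153,277). The empty pocket is at about (278,283) and the red/yellow tin at (389,252).

```bash
python3 - <<'E'
from h import *
z=np.load("top0.npz"); p,d=z["p"],z["d"]; W=world("top",d)
hsv=cv2.cvtColor(p,cv2.COLOR_RGB2HSV)
def show(n,m):
    print(n,m.sum(),np.nanmean(W[m],0),np.nanmin(W[m],0),np.nanmax(W[m],0))
yy,xx=np.mgrid[:480,:640]
box=(abs(xx-470)<30)&(abs(yy-285)<30)
print("table z",np.nanmedian(W[330:370,380:440,2]))
lid=box&(W[...,2]>0.066); show("lid",lid)
c,r=cv2.minEnclosingCircle(np.argwhere(lid)[:,::-1].astype(np.float32)); print(c,r,ray("top",*c,0.074))
mom=cv2.moments((lid*255).astype(np.uint8)); print(ray("top",mom['m10']/mom['m00'],mom['m01']/mom['m00'],0.074))
body=box&(W[...,2]>0.015); show("body",body)
b2=box&(W[...,2]>0.03)&(W[...,2]<.048); show("shoulder",b2)
rect=cv2.minAreaRect((W[body][:,:2]*1000).astype(np.float32)); print("body rect mm",rect)
rect=cv2.minAreaRect((W[b2][:,:2]*1000).astype(np.float32)); print("sh rect mm",rect)
cb=(xx<310)&(xx>140)&(yy>200)&(yy<315)&(W[...,2]>.033)&(W[...,2]<.042)&(hsv[...,1]>120)&(hsv[...,0]<15)
show("caddy top",cb); rect=cv2.minAreaRect((W[cb][:,:2]*1000).astype(np.float32)); print("caddy rect",rect)
print("brushes/tin near")
cv2.imwrite("pics/c0.png",np.hstack([cv2.resize(p[255:315,440:500,::-1],(400,400),interpolation=2),cv2.resize(p[225:310,230:315,::-1],(400,400),interpolation=2)]))
# reddish-brown caddy by colour
cm=((hsv[...,1]>110)&(hsv[...,0]<18)&(xx<310)&(xx>140)&(yy>200)&(yy<315)).astype(np.uint8)
cs=max(cv2.findContours(cm,0,2)[0],key=cv2.contourArea)[:,0]
print(cv2.minAreaRect(cs.astype(np.float32)))
E
```

```text
table z 0.0007110036280403359
lid 647 [ 0.45821551 -0.28202863  0.07410081] [ 0.43406688 -0.30801053  0.06601144] [ 0.48280272 -0.25783185  0.07884744]
(472.5, 281.5) 14.57748031616211 [ 0.45820612 -0.2819421   0.074     ]
[ 0.45819543 -0.28206406  0.074     ]
body 972 [ 0.45603397 -0.27663444  0.06244626] [ 0.42461839 -0.30801053  0.01529898] [ 0.49193032 -0.24842826  0.07884744]
shoulder 234 [ 0.45239673 -0.26714005  0.040619  ] [ 0.42461839 -0.29583669  0.0305155 ] [ 0.49148788 -0.24878746  0.04761364]
body rect mm ((457.8022155761719, -281.73956298828125), (52.241859436035156, 51.811241149902344), 37.2487907409668)
sh rect mm ((457.54608154296875, -281.1077880859375), (52.67044448852539, 50.3219108581543), 35.28977584838867)
caddy top 1186 [0.51391445 0.15390827 0.03829207] [0.42853662 0.03278383 0.0330354 ] [0.60175377 0.30719656 0.04195828]
caddy rect ((514.8129272460938, 170.5515899658203), (258.4156188964844, 129.2702178955078), 79.21121978759766)
brushes/tin near
((225.20799255371094, 256.3559875488281), (138.09954833984375, 68.42367553710938), 10.304845809936523)
```

View pics/c0.png

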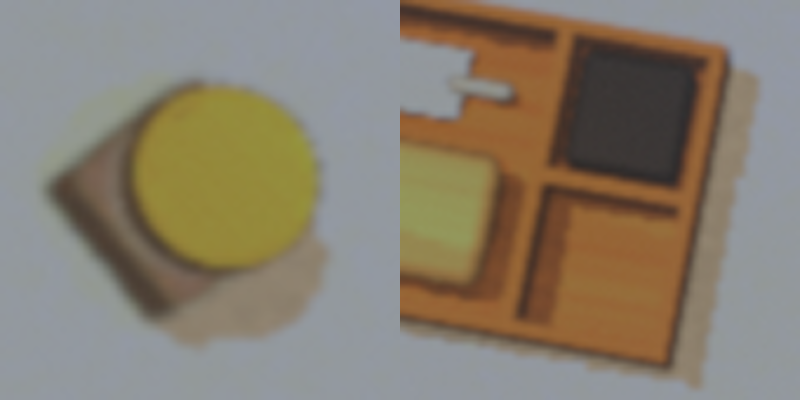

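The lid centre is at (0.458, -0.282), its top at z = 0.074, and the jar yaw is about 37°. The caddy rectangle measures 258 x 129 mm, centred at (0.515, 0.171) with yaw about -10.8°, which puts the pocket at about (0.466, 0.082). These agree with the given sizes, so I'm moving above the jar.

```bash
python3 -m handwheel '[0.0273,-0.0176,0.003,0,0,0, 0.0273,-0.0176,0.003,0,0,0, 0.0273,-0.0176,0.003,0,0,0, 0.0273,-0.0176,0.003,0,0,0, 0.0273,-0.0176,0.003,0,0,0, 0.0273,-0.0176,0.003,0,0,0, 0.0273,-0.0176,0.003,0,0,0, 0.0273,-0.0176,0.003,0,0,0, 0.0273,-0.0176,0.003,0,0,0, 0.0273,-0.0176,0.003,0,0,0, 0.0273,-0.0176,0.003,0,0,0, 0.0273,-0.0176,0.003,0,0,0, 0.0273,-0.0176,0.003,0,0,0, 0.0273,-0.0176,0.003,0,0,0, 0,0,0,0,0,0, 0,0,0,0,0,0]' 0 80
cat >> h.py <<'E'
def tgt(x,y,z):
    o=ctrl.get_obs(); R=cv2.Rodrigues(o["tool_rot"])[0]
    print("yaw x",np.degrees(np.arctan2(R[1,0],R[0,0])),"tilt",np.round(R[:,2],4),"pos",o["tool_pos"],"F",o["contact_force"],"op",o["opening"],"t",o["t"])
    print("tool shift",R.T@(np.array([x,y,z])-o["tool_pos"]))
E
python3 -c "
from h import *
tgt(.458,-.282,.049)"
```

```text
t: 1.7
tool_pos: [0.4574, -0.2824, 0.1508]
tool_rot: [-3.121, -0.358, 0.002]
contact_force: [-0.8, -0.2, -0.1]
opening: 0.0856
yaw x 13.082517461791277 tilt [-1.2e-03  3.0e-04 -1.0e+00] pos [ 0.45738598 -0.28241342  0.15081697] F [-0.80728837 -0.22586422 -0.09664315] op 0.0855747864441766 t 1.7
tool shift [ 0.00080205 -0.00020232  0.1018163 ]
```

```bash
python3 -m handwheel '[0.0008,0,0.02,0,0,0, 0,0,0.02,0,0,0, 0,0,0.02,0,0,0, 0,0,0.02,0,0,0, 0,0,0.02,0,0,0, 0,0,0.0015,0,0,0, 0,0,0,0,0,0]' 0 80
python3 - <<'E'
from h import *
tgt(.458,-.282,.049)
for n in("side","top"):
    p,d=optics.get_image(n); np.savez(n+"1.npz",p=p,d=d)
    if n=="side": cv2.imwrite("pics/s1.png",cv2.resize(p[140:260,320:460,::-1],(700,600),interpolation=2))
E
```

```text
t: 2.4
tool_pos: [0.4575, -0.2833, 0.0497]
tool_rot: [-3.121, -0.353, 0.001]
contact_force: [0.5, -0.4, 0.5]
opening: 0.0854
yaw x 12.921442802088754 tilt [-9.e-04  5.e-04 -1.e+00] pos [ 0.45752456 -0.28331059  0.04971594] F [ 0.47707457 -0.36170703  0.52705527] op 0.08543935233217312 t 2.4
tool shift [ 0.00075702 -0.00117061  0.00071615]
```

View pics/s1.png

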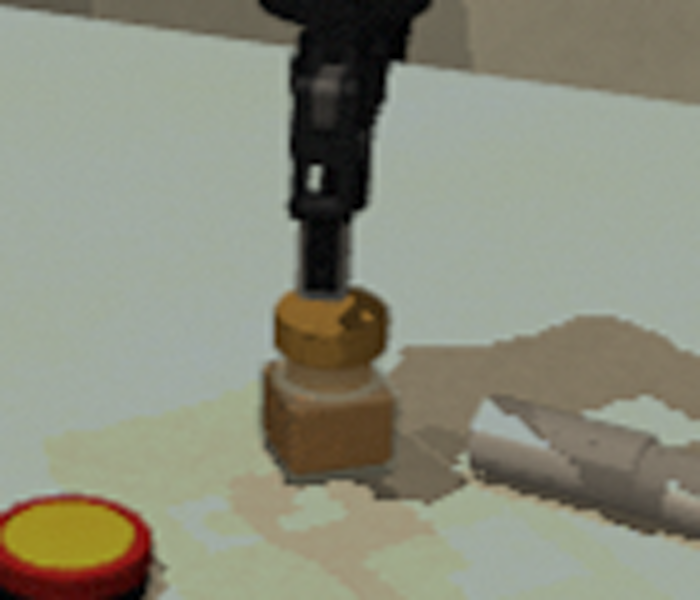

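The fingers straddle the lid and are centred on it to about 1 px. The open pads stand a little further back, so I'm lowering about 5 mm before gripping.

```bash
python3 -m handwheel '[0.0005,-0.0005,0.005,0,0,0, 0,0,0,0,0,0]' 0 80
python3 -m handwheel '[0,0,0,0,0,0, 0,0,0,0,0,0, 0,0,0,0,0,0, 0,0,0,0,0,0, 0,0,0,0,0,0, 0,0,0,0,0,0, 0,0,0,0,0,0, 0,0,0,0,0,0, 0,0,0,0,0,0, 0,0,0,0,0,0]' 1 80
python3 - <<'E'
from h import *
tgt(.458,-.282,.049)
for n in("side","top"):
    p,d=optics.get_image(n); np.savez(n+"2.npz",p=p,d=d)
    if n=="side": cv2.imwrite("pics/s2.png",cv2.resize(p[140:260,320:460,::-1],(700,600),interpolation=2))
E
```

```text
t: 2.7
tool_pos: [0.4588, -0.2823, 0.0452]
tool_rot: [3.121, 0.356, 0.001]
contact_force: [0.5, -0.3, -0.8]
opening: 0.0851
t: 3.7
tool_pos: [0.4587, -0.2822, 0.0449]
tool_rot: [3.121, 0.356, -0.0]
contact_force: [-0.4, 0.2, 0.3]
opening: 0.0002
yaw x 12.995610498724435 tilt [-0. -0. -1.] pos [ 0.45869879 -0.28216272  0.04489614] F [-0.41735425  0.23359135  0.2924375 ] op 0.0002096705604323003 t 3.7
tool shift [-0.00064433 -0.00031569 -0.00410386]
```

View pics/s2.png

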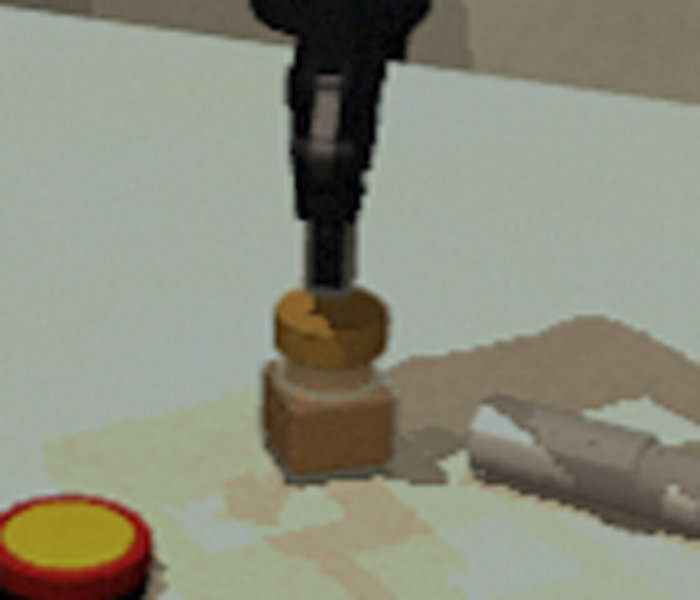

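The gripper shut on nothing: its opening is 0 and the tips end behind the lid in the side view. I'm checking where the TCP and lid project in both views.

```bash
python3 - <<'E'
from h import *
o=ctrl.get_obs()
for n in("side","top"):
    c,f,R,t=cal(n); print({k:v for k,v in c.items() if k not in("rvec","tvec")})
    for nm,P in(("tcp",o["tool_pos"]),("lidtop",[.458,-.282,.074]),("jarfoot",[.458,-.282,0])):
        q=R@np.array(P)+t; print(n,nm,f*q[0]/q[2]+c["cx"],f*q[1]/q[2]+c["cy"],"depth",q[2])
    z=np.load(n+"2.npz"); W=world(n,z["d"]); m=(W[...,2]>.055)&(W[...,2]<.08)&(abs(W[...,0]-.458)<.08)&(abs(W[...,1]+.282)<.08)
    print(m.sum(),np.nanmean(W[m],0))
    hsv=cv2.cvtColor(z["p"],cv2.COLOR_RGB2HSV); k=m&(hsv[...,1]>120)&(abs(hsv[...,0].astype(int)-22)<10); print("gold",k.sum(),W[k].min(0),W[k].max(0),np.argwhere(k).mean(0)[::-1])
    k=m&(hsv[...,2]<60); print("dark",k.sum(), W[k].mean(0) if k.sum() else 0)
p=np.load("side2.npz")["d"]; W=world("side",p)
for v in range(176,212,4): print(v,[tuple(np.round(W[v,u],3)) for u in(378,386,394)])
t=np.load("top2.npz")["p"]; s=np.load("side2.npz")["p"]
cv2.imwrite("pics/t2.png",t[:,:,::-1][180:480,240:640].repeat(2,0).repeat(2,1))
E
```

```text
{'fovy': 42.13114021838503, 'cx': 313.078603722901, 'cy': 239.73858130861692}
side tcp 384.16023797452857 213.33759681720505 depth 1.3706922970823778
side lidtop 384.9031174313991 201.5352992083292 depth 1.3559271879929042
side jarfoot 383.7495374514423 231.3281032253282 depth 1.39244657847181
320 [ 0.45203899 -0.27286552  0.07064132]
gold 287 [ 0.43057475 -0.30897548  0.05618024] [ 0.47890808 -0.25463431  0.07733257] [385.58885017 205.52961672]
dark 1 [ 0.45024012 -0.26653845  0.07416032]
{'fovy': 49.67178579042052, 'cx': 319.95172190634713, 'cy': 241.32716625960722}
top tcp 468.3004518670059 283.0720374988549 depth 0.956649071179064
top lidtop 472.53974402247786 281.6144689772125 depth 0.9279895458048818
top jarfoot 462.0318198884561 286.10630753717123 depth 1.0005851362968974
0 [nan nan nan]<stdin>:8: RuntimeWarning: Mean of empty slice
Traceback (most recent call last):
ValueError: zero-size array to reduction operation minimum which has no identity
```

```bash
python3 - <<'E'
from h import *
for k in("0","1","2"):
    W=world("side",np.load(f"side{k}.npz")["d"])
    if k=="0": continue
    print(k)
    for v in range(164,212,4): print(v,[tuple(np.round(W[v,u],3)) for u in(382,386,390)])
t=np.load("top2.npz"); Wt=world("top",t["d"]); m=Wt[...,2]>.1
m&=(abs(Wt[...,0]-.458)<.1)&(abs(Wt[...,1]+.28)<.1); print(m.sum(),Wt[m].min(0),Wt[m].max(0))
cv2.imwrite("pics/t2.png",np.ascontiguousarray(t["p"][180:480,240:640,::-1]).repeat(2,0).repeat(2,1))
E
```

```text
1
164 [(np.float64(0.446), np.float64(-0.217), np.float64(0.189)), (np.float64(0.437), np.float64(-0.215), np.float64(0.191)), (np.float64(0.43), np.float64(-0.22), np.float64(0.19))]
168 [(np.float64(0.446), np.float64(-0.217), np.float64(0.18)), (np.float64(0.436), np.float64(-0.214), np.float64(0.183)), (np.float64(0.428), np.float64(-0.213), np.float64(0.185))]
172 [(np.float64(0.443), np.float64(-0.211), np.float64(0.175)), (np.float64(0.438), np.float64(-0.218), np.float64(0.172)), (np.float64(0.429), np.float64(-0.218), np.float64(0.174))]
176 [(np.float64(0.561), np.float64(-0.566), np.float64(0.001)), (np.float64(0.473), np.float64(-0.33), np.float64(0.112)), (np.float64(0.429), np.float64(-0.219), np.float64(0.165))]
180 [(np.float64(0.443), np.float64(-0.211), np.float64(0.157)), (np.float64(0.436), np.float64(-0.216), np.float64(0.156)), (np.float64(0.428), np.float64(-0.217), np.float64(0.157))]
184 [(np.float64(0.448), np.float64(-0.226), np.float64(0.141)), (np.float64(0.436), np.float64(-0.217), np.float64(0.147)), (np.float64(0.433), np.float64(-0.235), np.float64(0.
[... 2698 characters left out ...]
(0.094)), (np.float64(0.446), np.float64(-0.279), np.float64(0.091))]
200 [(np.float64(0.467), np.float64(-0.288), np.float64(0.074)), (np.float64(0.46), np.float64(-0.295), np.float64(0.072)), (np.float64(0.451), np.float64(-0.295), np.float64(0.073))]
204 [(np.float64(0.46), np.float64(-0.27), np.float64(0.073)), (np.float64(0.45), np.float64(-0.265), np.float64(0.077)), (np.float64(0.444), np.float64(-0.275), np.float64(0.074))]
208 [(np.float64(0.456), np.float64(-0.259), np.float64(0.069)), (np.float64(0.448), np.float64(-0.259), np.float64(0.071)), (np.float64(0.44), np.float64(-0.265), np.float64(0.07))]
12095 [ 0.35827283 -0.34682597  0.16773233] [ 0.52660589 -0.1800197   0.47154801]
```

View pics/t2.png

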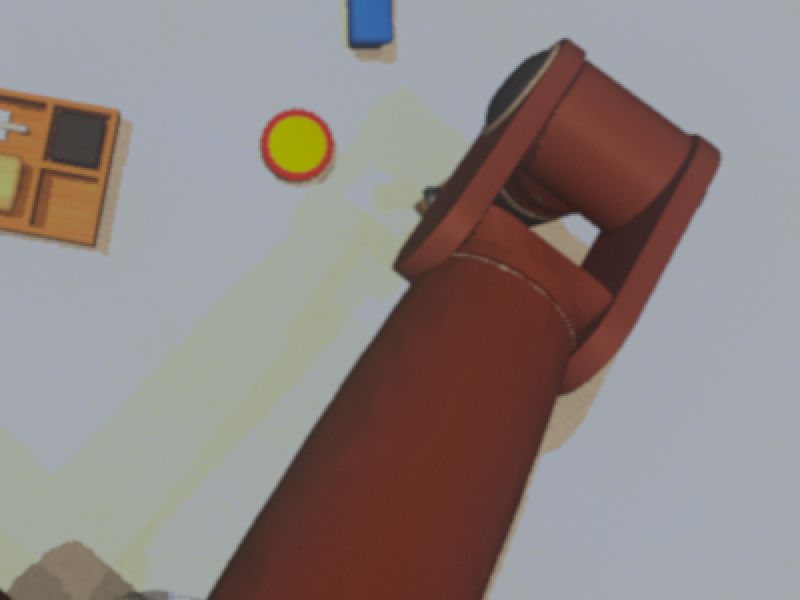

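The side view puts the shut tips at z of about 0.088, directly above the lid. The reported TCP z is 0.045, so reported heights are about 43 mm too low, while x and y agree. I'm opening, descending about 38 mm and remeasuring the tips.

```bash
python3 -m handwheel '[0,0,0,0,0,0, 0,0,0,0,0,0, 0,0,0,0,0,0, 0,0,0,0,0,0, 0,0,0,0,0,0, 0,0,0,0,0,0, 0,0,0,0,0,0]' 0 80
python3 -m handwheel '[0,0,0.01,0,0,0, 0,0,0.01,0,0,0, 0,0,0.01,0,0,0, 0,0,0.008,0,0,0, 0,0,0,0,0,0]'
python3 - <<'E'
from h import *
tgt(.458,-.282,.049)
n="side";p,d=optics.get_image(n); np.savez(n+"3.npz",p=p,d=d); W=world(n,d)
cv2.imwrite("pics/s3.png",cv2.resize(p[140:260,320:460,::-1],(700,600),interpolation=2))
for u in(382,385,388):
    print(u,[(v,round(W[v,u,1],3),round(W[v,u,2],3)) for v in range(196,224,2)])
for k,v in(("1",0),("2",0),("3",0)):
    z=np.load(f"side{k}.npz"); W=world("side",z["d"]); g=z["p"].max(2)
    m=(g<75)&(abs(W[...,0]-.455)<.04)&(W[...,1]>-.31)&(W[...,1]<-.2)&(W[...,2]<.13); print(k,np.percentile(W[m][:,2],[0,2,5,10]))
E
```

```text
t: 4.5
tool_pos: [0.4587, -0.2822, 0.0449]
tool_rot: [-3.121, -0.355, -0.0]
contact_force: [-0.1, 0.5, -0.6]
opening: 0.0855
t: 5.0
tool_pos: [0.4574, -0.2811, 0.0047]
tool_rot: [-3.119, -0.355, 0.004]
contact_force: [-0.4, -0.4, 0.4]
opening: 0.0851
yaw x 12.991101382022702 tilt [-0.003   0.0025 -1.    ] pos [ 0.45738057 -0.28110131  0.00468302] F [-0.35193833 -0.38639067  0.4312769 ] op 0.08510508987961274 t 5.0
tool shift [ 0.00029729  0.00087858 -0.04432072]
382 [(196, np.float64(-0.451), np.float64(0.001)), (198, np.float64(-0.226), np.float64(0.11)), (200, np.float64(-0.209), np.float64(0.114)), (202, np.float64(-0.213), np.float64(0.107)), (204, np.float64(-0.21), np.float64(0.104)), (206, np.float64(-0.222), np.float64(0.094)), (208, np.float64(-0.228), np.float64(0.086)), (210, np.float64(-0.227), np.float64(0.081)), (212, np.float64(-0.224), np.float64(0.078)), (214, np.float64(-0.225), np.float64(0.073)), (216, np.float64(-0.224), np.float64(0.069)), (218, np.float64(-0.23), np.float64(0.061)), (220, np.float64(-0.254), np.float64(0.043)), (222, np.float64(-0.253), np.floa
[... 762 characters left out ...]
np.float64(-0.211), np.float64(0.115)), (202, np.float64(-0.208), np.float64(0.112)), (204, np.float64(-0.213), np.float64(0.105)), (206, np.float64(-0.235), np.float64(0.089)), (208, np.float64(-0.235), np.float64(0.084)), (210, np.float64(-0.233), np.float64(0.081)), (212, np.float64(-0.236), np.float64(0.074)), (214, np.float64(-0.238), np.float64(0.069)), (216, np.float64(-0.236), np.float64(0.065)), (218, np.float64(-0.236), np.float64(0.06)), (220, np.float64(-0.266), np.float64(0.039)), (222, np.float64(-0.262), np.float64(0.036))]
1 [-0.00114128  0.00138084  0.00343065  0.00766069]
2 [-0.00284754  0.00182647  0.00394776  0.0231338 ]
3 [-0.00049757  0.00611024  0.05805703  0.0651196 ]
```

View pics/s3.png

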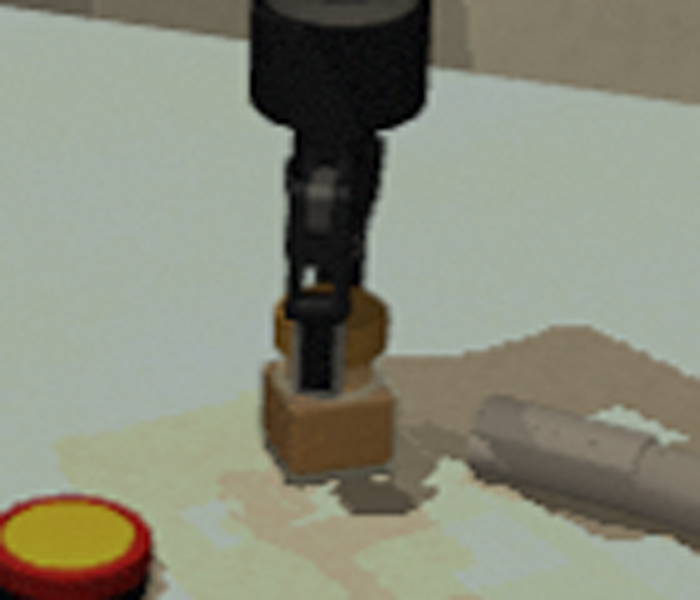

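The open tips are now at z of about 0.059 and straddle the lid, so they'll be near 0.050 when closed on 50 mm. I'm lowering 2 mm and gripping.

```bash
python3 -m handwheel '[0.0002,0,0.002,0,0,0, 0,0,0,0,0,0]' 0 80
python3 -m handwheel '[0,0,0,0,0,0, 0,0,0,0,0,0, 0,0,0,0,0,0, 0,0,0,0,0,0, 0,0,0,0,0,0, 0,0,0,0,0,0, 0,0,0,0,0,0]' 1 80
python3 - <<'E'
from h import *
tgt(.458,-.282,.049)
E
```

```text
t: 5.25
tool_pos: [0.4591, -0.2823, 0.0051]
tool_rot: [3.121, 0.356, 0.001]
contact_force: [0.0, -0.6, 0.2]
opening: 0.0852
t: 5.95
tool_pos: [0.4594, -0.2827, 0.0056]
tool_rot: [3.12, 0.355, 0.001]
contact_force: [0.5, -1.7, 4.6]
opening: 0.0483
yaw x 12.993794192701015 tilt [ 0.001  -0.0011 -1.    ] pos [ 0.4593865  -0.28270094  0.00561906] F [ 0.50402605 -1.6828528   4.62173157] op 0.048282818085328576 t 5.95
tool shift [-0.00116204 -0.00093802 -0.04338305]
```

```bash
python3 -m handwheel '[0,0,-0.005,0,0,0, 0,0,-0.015,0,0,0, 0,0,-0.02,0,0,0, 0,0,-0.02,0,0,0, 0,0,-0.02,0,0,0, 0,0,0,0,0,-7, 0,0,0,0,0,-7, 0,0,0,0,0,-7, 0,0,0,0,0,-7, 0,0,0,0,0,-7, 0,0,0,0,0,-7, 0,0,0,0,0,0]' 1 80
python3 - <<'E'
from h import *
tgt(.466,.082,.085)
E
```

```text
t: 7.15
tool_pos: [0.4584, -0.2815, 0.0847]
tool_rot: [-2.786, -1.45, 0.0]
contact_force: [-0.2, -0.1, -3.8]
opening: 0.0483
yaw x 54.98663498034861 tilt [-9.0e-04  1.1e-03 -1.0e+00] pos [ 0.4584016  -0.28148884  0.0847071 ] F [-0.21255793 -0.14351998 -3.83758878] op 0.04825139997507204 t 7.15
tool shift [ 3.02063789e-01 -2.02334918e-01  8.81077653e-05]
```

```bash
python3 -m handwheel '[0.01,-0.007,0,0,0,0, 0.02,-0.013,0,0,0,0, 0.027,-0.018,0,0,0,0, 0.027,-0.018,0,0,0,0, 0.027,-0.018,0,0,0,0, 0.027,-0.018,0,0,0,0, 0.027,-0.018,0,0,0,0, 0.027,-0.018,0,0,0,0, 0.027,-0.018,0,0,0,0, 0.027,-0.018,0,0,0,0, 0.026,-0.018,0,0,0,0, 0.02,-0.014,0,0,0,0, 0.01,-0.007,0,0,0,0, 0,0,0,0,0,0, 0,0,0,0,0,0, 0,0,0,0,0,0]' 1 80
python3 - <<'E'
from h import *
tgt(.466,.082,.085)
for n in("side","top"):
    p,d=optics.get_image(n); np.savez(n+"4.npz",p=p,d=d); 
    if n=="side": cv2.imwrite("pics/s4.png",cv2.resize(p[180:380,200:400,::-1],(600,600),interpolation=2))
E
```

```text
t: 8.75
tool_pos: [0.4658, 0.0808, 0.0849]
tool_rot: [2.788, 1.448, -0.0]
contact_force: [0.2, -0.2, -2.2]
opening: 0.0482
yaw x 54.902824175022076 tilt [-1.e-04 -4.e-04 -1.e+00] pos [0.46582677 0.08081295 0.08487354] F [ 0.19918538 -0.18278533 -2.22784291] op 0.04821331683015045 t 8.75
tool shift [ 0.00107077 -0.00054076 -0.00012696]
```

View pics/s4.png

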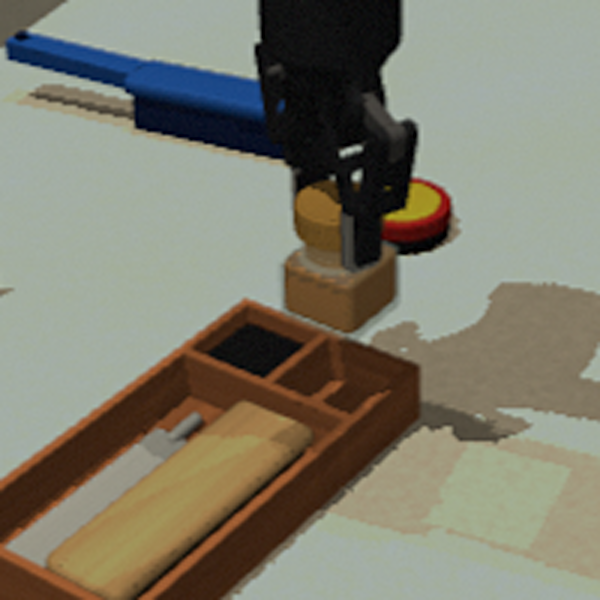

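The jar hangs upright and aligned with the caddy, above and slightly beyond the pocket in this view. Next I'm fitting the jar's two visible faces and the caddy's faces from side depth.

```bash
python3 - <<'E'
from h import *
def fit(P,lab):
    # P xy: fit line by total least squares w/ trimming
    for _ in range(6):
        c=P.mean(0); n=np.linalg.svd(P-c,full_matrices=False)[2][1]; r=(P-c)@n; k=abs(r)<2*r.std()+1e-4; P=P[k]
    if n@np.array([-1,1])<0:n=-n
    print(lab,len(P),"normal deg",np.degrees(np.arctan2(n[1],n[0])),"off mm",1000*c@n,"rms mm",1000*r.std()); return n,c@n
z=np.load("side4.npz"); W=world("side",z["d"]); hsv=cv2.cvtColor(z["p"],cv2.COLOR_RGB2HSV)
nx=-np.array([np.cos(np.radians(-10.8)),np.sin(np.radians(-10.8))]); ny=np.array([-nx[1]*-1,-nx[0]]); ny=np.array([np.sin(np.radians(10.8)),np.cos(np.radians(10.8))])
yy,xx=np.mgrid[:480,:640]
m=(W[...,2]>.087)&(W[...,2]<.118)&(xx>290)&(xx<336)&(yy>262)&(yy<292)&(hsv[...,1]>60)
print(m.sum(),hsv[m].mean(0))
P=W[m][:,:2]; dy=P@ny; dx=P@nx
print("ext dx,dy",np.percentile(dx,[1,99]),np.percentile(dy,[1,99]))
# corner split: gradient of depth -> local normals via column
g=np.array([np.nanmedian(W[:,u][m[:,u]],0) if m[:,u].sum()>2 else [np.nan]*3 for u in range(290,336)])
dxc=g[:,:2]@nx; dyc=g[:,:2]@ny
for u,a,b in zip(range(290,336),dxc,dyc): print(u,round(a*1000,1),round(b*1000,1),end=" | ")
print()
z0=np.load("side0.npz"); W0=world("side",z0["d"])
D=W0[...,:2]@nx; E=W0[...,:2]@ny; h=W0[...,2]
cx=np.array([.5148,.1706])
a=(h>.006)&(h<.034)&(abs(D-(cx@nx+.065))<.008)&(abs(E-cx@ny)<.115); fit(W0[a][:,:2],"caddy -x face")
b=(h>.006)&(h<.034)&(abs(E-(cx@ny+.130))<.008)&(abs(D-cx@nx)<.055); fit(W0[b][:,:2],"caddy +y face")
print("expected from top:",1000*(cx@nx+.065),1000*(cx@ny+.13), "pocket dx,dy", 1000*(cx@nx+.031),1000*(cx@ny-.096))
for nn in("top",):
    zt=np.load("top0.npz");Wt=world("top",zt["d"]); hs=cv2.cvtColor(zt["p"],cv2.COLOR_RGB2HSV)
    k=(Wt[...,2]>.034)&(Wt[...,2]<.042)&(hs[...,1]>110)&(hs[...,0]<15)
    Dt=Wt[...,:2]@nx;Et=Wt[...,:2]@ny
    fit(Wt[k&(abs(Dt-(cx@nx+.062))<.007)&(abs(Et-cx@ny)<.12)][:,:2],"top -x wall ridge(=62)")
    fit(Wt[k&(abs(Dt-(cx@nx-.062))<.007)&(abs(Et-cx@ny)<.12)][:,:2],"top +x wall ridge(=-62)")
    fit(Wt[k&(abs(Et-(cx@ny-.127))<.007)&(abs(Dt-cx@nx)<.055)][:,:2],"top -y wall ridge(-127)")
    print("exp",1000*(cx@nx+.062),1000*(cx@nx-.062),1000*(cx@ny-.127))
E
```

```text
543 [ 15.87292818 151.9373849   92.18968692]
ext dx,dy [-0.46069529 -0.41326302] [0.14850597 0.1926507 ]
290 nan nan | 291 nan nan | 292 nan nan | 293 nan nan | 294 nan nan | 295 -460.4 189.8 | 296 -458.2 189.7 | 297 -456.0 190.2 | 298 -454.3 189.3 | 299 -451.7 190.3 | 300 -449.7 190.1 | 301 -447.7 190.4 | 302 -446.1 189.2 | 303 -443.1 190.9 | 304 -441.0 190.7 | 305 -439.0 190.5 | 306 -437.4 190.0 | 307 -435.5 189.7 | 308 -433.1 190.1 | 309 -430.9 190.4 | 310 -428.8 190.5 | 311 -427.0 190.2 | 312 -424.6 190.4 | 313 -423.1 189.9 | 314 -420.7 190.7 | 315 -419.2 189.5 | 316 -417.1 189.7 | 317 -416.1 188.3 | 318 -415.5 186.3 | 319 -415.1 183.9 | 320 -414.9 181.6 | 321 -415.0 178.4 | 322 -414.7 175.6 | 323 -414.6 172.9 | 324 -414.7 170.0 | 325 -414.7 167.1 | 326 -414.6 163.9 | 327 -414.9 160.9 | 328 -414.9 157.6 | 329 -414.8 155.0 | 330 -414.8 151.9 | 331 -414.9 148.6 | 332 nan nan | 333 nan nan | 334 nan nan | 335 nan nan | 
caddy -x face 1098 normal deg 169.1458184123896 off mm -406.5953887461569 rms mm 0.7443306248052999
caddy +y face 618 normal deg 79.11107155273413 off mm 394.55215904765134 rms mm 0.723341547328598
expected from top: -408.7142244068043 394.0421057230453 pocket dx,dy -442.7142244068043 168.04210572304532
top -x wall ridge(=62) 274 normal deg 169.23473061377308 off mm -411.7758838229488 rms mm 1.9470638194131278
top +x wall ridge(=-62) 344 normal deg 169.10856622002203 off mm -534.8001201805802 rms mm 1.6242194067274953
top -y wall ridge(-127) 167 normal deg 79.72768409287316 off mm 133.27180396767392 rms mm 1.7862598968638497
exp -411.7142244068043 -535.7142244068043 137.04210572304532
```

```bash
python3 - <<'E'
from h import *
a=np.radians(10.85); nx=-np.array([np.cos(a),-np.sin(a)]); ny=np.array([np.sin(a),np.cos(a)])
z=np.load("side0.npz"); W=world("side",z["d"]); D=W[...,:2]@nx*1000;E=W[...,:2]@ny*1000;h=W[...,2]*1000
for lab,e0 in(("divider +y face",202),("-y wall inner face",140)):
    m=(h>17)&(h<35)&(abs(E-e0)<9)&(D<-418)&(D>-465); print(lab,m.sum(),np.histogram(E[m],np.arange(e0-9,e0+10,1)))
m=(h>11)&(h<34)&(abs(E-165)<22)&(abs(D+472)<9); print("mid divider -x face",np.histogram(D[m],np.arange(-481,-462,1)))
m=(h>36)&(h<40)&(D<-420)&(D>-460); print("tops E",np.histogram(E[m],np.arange(125,215,2)))
z=np.load("side4.npz"); W=world("side",z["d"]);D=W[...,:2]@nx*1000;E=W[...,:2]@ny*1000;h=W[...,2]*1000
yy,xx=np.mgrid[:480,:640]
m=(h>88)&(h<118)&(xx>296)&(xx<314)&(yy>262)&(yy<292);print("jar +y",np.median(E[m]))
m=(h>88)&(h<118)&(xx>320)&(xx<331)&(yy>262)&(yy<292);print("jar -x",np.median(D[m]))
for u in (300,304,308,312):
  print([(v,round(h[v,u])) for v in range(262,296,2)])
E
```

```text
divider +y face 124 (array([ 0,  0,  0,  0,  0,  2, 10, 18, 32, 37, 22,  3,  0,  0,  0,  0,  0,
        0]), array([193, 194, 195, 196, 197, 198, 199, 200, 201, 202, 203, 204, 205,
       206, 207, 208, 209, 210, 211]))
-y wall inner face 164 (array([ 0,  0,  0,  0,  1,  2,  9, 18, 48, 39, 31, 12,  4,  0,  0,  0,  0,
        0]), array([131, 132, 133, 134, 135, 136, 137, 138, 139, 140, 141, 142, 143,
       144, 145, 146, 147, 148, 149]))
mid divider -x face (array([ 5,  1,  0,  0,  0,  0,  0,  0,  0,  1, 12, 33, 36, 32, 10,  0,  0,
        0]), array([-481, -480, -479, -478, -477, -476, -475, -474, -473, -472, -471,
       -470, -469, -468, -467, -466, -465, -464, -463]))
tops E (array([ 0,  0,  0,  2,  7,  9, 17, 15,  6,  2,  0,  0,  0,  0,  0,  0,  0,
        0,  0,  0,  0,  0,  0,  0,  0,  0,  0,  0,  0,  0,  0,  0,  0,  0,
        0,  6, 12, 12, 23,  8,  1,  0,  0,  0]), array([125, 127, 129, 131, 133, 135, 137, 139, 141, 143, 145, 147, 149,
       151, 153, 155, 157, 159, 161, 163, 165, 167, 169, 171, 173, 175,
       177, 179, 181, 183, 185, 187, 189, 191, 193, 195, 197, 199, 201,
       203, 205, 207, 209, 211, 213]))
jar +y 190.5996014166247
jar -x -414.55054163769205
[(262, 126), (264, 123), (266, 122), (268, 120), (270, 118), (272, 114), (274, 111), (276, 106), (278, 103), (280, 96), (282, 94), (284, 91), (286, 86), (288, 38), (290, 36), (292, 29), (294, 32)]
[(262, 131), (264, 128), (266, 126), (268, 123), (270, 120), (272, 116), (274, 115), (276, 110), (278, 106), (280, 102), (282, 97), (284, 94), (286, 88), (288, 84), (290, 38), (292, 36), (294, 39)]
[(262, 138), (264, 130), (266, 128), (268, 125), (270, 122), (272, 120), (274, 117), (276, 112), (278, 109), (280, 105), (282, 99), (284, 97), (286, 92), (288, 88), (290, 83), (292, 38), (294, 35)]Traceback (most recent call last):
  File "<stdin>", line 13, in <module>
ValueError: cannot convert float NaN to integer
```

In the side view the pocket centre is at caddy-axis coordinates (-440.7, 168.1) mm, and three faces agree on it. The jar is at (-440.6, 164.6) mm with its yaw aligned to within 1°. I'm shifting +3.5 mm along caddy y and descending.

```bash
python3 -m handwheel '[0.0032,-0.0014,0.01,0,0,0, 0,0,0.01,0,0,0, 0,0,0.01,0,0,0, 0,0,0.006,0,0,0, 0,0,0,0,0,0, 0,0,0,0,0,0]' 1 80
python3 - <<'E'
from h import *
tgt(.4665,.0843,.009)
a=np.radians(10.85); nx=-np.array([np.cos(a),-np.sin(a)]); ny=np.array([np.sin(a),np.cos(a)])
p,d=optics.get_image("side"); W=world("side",d);D=W[...,:2]@nx*1000;E=W[...,:2]@ny*1000;h=W[...,2]*1000
hs=cv2.cvtColor(p,cv2.COLOR_RGB2HSV)
for lab,X in(("E",E),("D",D)):
    m=(h>52)&(h<80)&(abs(E-168)<40)&(abs(D+440)<40)&(hs[...,1]>90)
    print(lab,m.sum(),np.histogram(X[m],np.arange(-470,-400,3) if lab=="D" else np.arange(140,205,3)))
mE=m&(abs(E-194)<4)&(D<-421); mD=m&(abs(D+415)<4)&(E<188); print(np.median(E[mE])-26,np.median(D[mD])-26)
cv2.imwrite("pics/s5.png",cv2.resize(p[200:360,240:400,::-1],(600,600),interpolation=2))
E
```

```text
t: 9.45
tool_pos: [0.4664, 0.0851, 0.0487]
tool_rot: [-2.787, -1.45, 0.001]
contact_force: [0.1, -0.4, -4.0]
opening: 0.0482
yaw x 54.99728752917828 tilt [-5.e-04 -0.e+00 -1.e+00] pos [0.46643642 0.08510383 0.04865125] F [ 0.11146656 -0.40132764 -4.02660465] op 0.04819989593724066 t 9.45
tool shift [-0.00060953  0.00052764  0.03965126]
E 496 (array([  0,   0,   0,   1,   5,  13,  18,   8,  15,  13,  13,  14,  15,
        13,  15,  14,  22, 105, 202,  10,   0]), array([140, 143, 146, 149, 152, 155, 158, 161, 164, 167, 170, 173, 176,
       179, 182, 185, 188, 191, 194, 197, 200, 203]))
D 496 (array([  0,   1,   6,  16,  25,  20,  22,  12,  21,  19,  14,  21,  16,
        24,  21,  16,  24,  32, 180,   6,   0,   0,   0]), array([-470, -467, -464, -461, -458, -455, -452, -449, -446, -443, -440,
       -437, -434, -431, -428, -425, -422, -419, -416, -413, -410, -407,
       -404, -401]))
168.74555484349207 -440.52167584230267
```

View pics/s5.png

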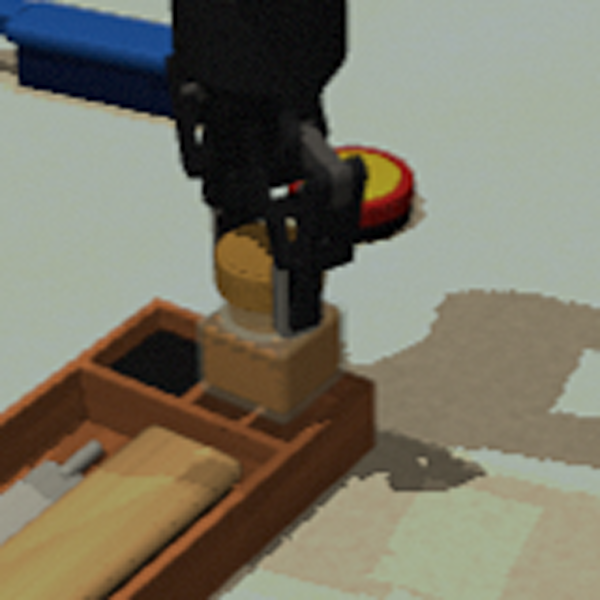

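The jar is centred over the pocket to within 0.6 mm, so I'm lowering it in.

```bash
python3 -m handwheel '[0,0,0.005,0,0,0, 0,0,0.005,0,0,0, 0,0,0.005,0,0,0, 0,0,0.004,0,0,0, 0,0,0.004,0,0,0, 0,0,0.004,0,0,0, 0,0,0.003,0,0,0, 0,0,0,0,0,0]' 1 80
python3 -m handwheel '[0,0,0.002,0,0,0, 0,0,0.001,0,0,0, 0,0,0,0,0,0]'
python3 -m handwheel '[0,0,0.001,0,0,0, 0,0,0.001,0,0,0, 0,0,0,0,0,0]'
```

```text
t: 10.3
tool_pos: [0.4661, 0.0851, 0.0183]
tool_rot: [-2.786, -1.45, 0.002]
contact_force: [-0.4, -0.0, -3.0]
opening: 0.0481
t: 10.6
tool_pos: [0.4665, 0.0851, 0.0158]
tool_rot: [-2.787, -1.45, 0.0]
contact_force: [0.2, -0.4, -3.0]
opening: 0.0482
t: 10.9
tool_pos: [0.4666, 0.0851, 0.0139]
tool_rot: [2.787, 1.45, 0.0]
contact_force: [-0.3, 0.2, -3.8]
opening: 0.0477
```

```bash
python3 -m handwheel '[0,0,0.001,0,0,0, 0,0,0,0,0,0]'
python3 -m handwheel '[0,0,0.0005,0,0,0, 0,0,0,0,0,0]'
```

```text
t: 11.1
tool_pos: [0.467, 0.0851, 0.0136]
tool_rot: [2.786, 1.45, 0.001]
contact_force: [-2.0, -0.6, 2.5]
opening: 0.0482
t: 11.3
tool_pos: [0.4671, 0.085, 0.0136]
tool_rot: [2.786, 1.45, 0.001]
contact_force: [-3.1, -1.4, 5.4]
opening: 0.0478
```

The jar touched down at the predicted height with a steady push, so it's home. I'm starting the unscrewing. The shift in each row allows for the lid axis lying about 1.5 mm off the TCP.

```bash
python3 -m handwheel '[0,-0.0001,-0.0001,0,0,-5, 0,-0.0001,-0.0001,0,0,-5, 0,-0.0001,-0.0001,0,0,-5, 0,-0.0001,-0.0001,0,0,-5, 0,0,0,0,0,0]' 1 100
python3 - <<'E'
from h import *
tgt(.467,.085,.0136); print(ctrl.get_obs()["wrist_torque"])
E
```

```text
t: 11.8
tool_pos: [0.4668, 0.0854, 0.0137]
tool_rot: [2.492, 1.912, 0.001]
contact_force: [-2.2, 0.0, 5.8]
opening: 0.0479
yaw x 74.99603311135189 tilt [ 9.e-04  1.e-04 -1.e+00] pos [0.46677369 0.08535847 0.01371369] F [-2.22574758  0.01594853  5.75020647] op 0.04787293989733501 t 11.8
tool shift [-0.0002877   0.00031129  0.00011387]
[-0.00552435  0.48775696  0.07649089]
```

```bash
python3 -m handwheel '[0,-0.0001,-0.0001,0,0,-5, 0,-0.0001,-0.0001,0,0,-5, 0,-0.0001,-0.0001,0,0,-5, 0,-0.0001,-0.0001,0,0,-5]'
python3 - <<'E'
from h import *
tgt(.467,.085,.0136); print(ctrl.get_obs()["wrist_torque"])
p,d=optics.get_image("side"); W=world("side",d); np.savez("side6.npz",p=p,d=d)
cv2.imwrite("pics/s6.png",cv2.resize(p[220:340,260:380,::-1],(600,600),interpolation=2))
E
```

```text
t: 12.2
tool_pos: [0.4659, 0.0855, 0.0143]
tool_rot: [-2.121, -2.317, 0.0]
contact_force: [-4.6, -0.6, 8.6]
opening: 0.0477
yaw x 95.05791474071673 tilt [-5.e-04  3.e-04 -1.e+00] pos [0.46590258 0.08553965 0.01427777] F [-4.62502189 -0.551653    8.55147182] op 0.04768792089164134 t 12.2
tool shift [-0.00063456  0.00104588  0.00067705]
[-0.07877792  0.90414567 -0.19605463]
```

View pics/s6.png

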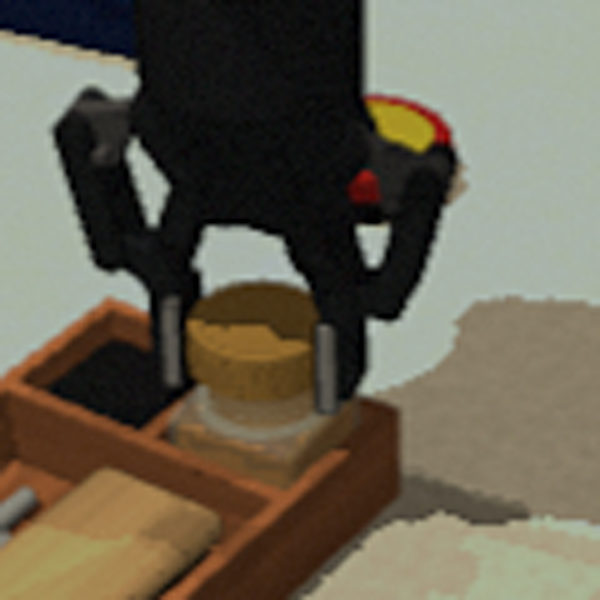

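The jar is still square in the pocket and the lid is turning with the fingers. I'm continuing to 72° of tool turn, which allows for about 5° of jar play.

```bash
python3 -m handwheel '[0,-0.0001,-0.0001,0,0,-5, 0,-0.0001,-0.0001,0,0,-5, 0,-0.0001,-0.0001,0,0,-5, 0,-0.0001,-0.0001,0,0,-5, 0,-0.0001,-0.0001,0,0,-5, 0,-0.0001,-0.0001,0,0,-5, 0,0,0,0,0,-2, 0,0,0,0,0,0]'
python3 - <<'E'
from h import *
tgt(.467,.085,.0136); print(ctrl.get_obs()["wrist_torque"])
E
python3 -m handwheel '[0,0,-0.001,0,0,0, 0,0,-0.001,0,0,0, 0,0,0,0,0,0]'
```

```text
t: 13.05
tool_pos: [0.4653, 0.0851, 0.0148]
tool_rot: [-1.404, -2.81, 0.001]
contact_force: [-5.3, -0.9, 7.8]
opening: 0.0477
yaw x 126.91869305660501 tilt [-5.e-04 -4.e-04 -1.e+00] pos [0.46527961 0.08507067 0.01480208] F [-5.33791171 -0.94237453  7.79325631] op 0.04765179965754468 t 13.05
tool shift [-0.00108988  0.00133376  0.00120123]
[-0.12202949  0.81647183 -0.07026864]
t: 13.35
tool_pos: [0.4651, 0.0851, 0.0157]
tool_rot: [1.403, 2.811, -0.0]
contact_force: [-2.9, -0.6, 2.9]
opening: 0.0475
```

```bash
python3 -m handwheel '[0,0,-0.001,0,0,0, 0,0,-0.001,0,0,0, 0,0,-0.001,0,0,0, 0,0,-0.001,0,0,0, 0,0,0,0,0,0, 0,0,0,0,0,0]'
python3 - <<'E'
from h import *
tgt(.467,.085,.0136); 
import time
F=[]
for _ in range(6):
    p,d=optics.get_image("side"); F.append(ctrl.get_obs()["contact_force"])
print(np.mean(F,0),np.std(F,0))
a=np.radians(10.85); nx=-np.array([np.cos(a),-np.sin(a)]); ny=np.array([np.sin(a),np.cos(a)])
for k in("6","7"):
    if k=="6": d0=np.load("side6.npz")["d"]
    else: d0=d
    W=world("side",d0); h=W[...,2]*1000; D=W[...,:2]@nx*1000;E=W[...,:2]@ny*1000
    m=(h>44)&(h<56)&(abs(D+440)<27)&(abs(E-168)<28); print(k,"jar top pts",m.sum(),np.median(h[m]),np.percentile(h[m],[10,90]))
np.savez("side7.npz",p=p,d=d)
E
```

```text
t: 13.95
tool_pos: [0.4652, 0.0852, 0.0198]
tool_rot: [-1.402, -2.811, 0.0]
contact_force: [-1.5, -0.9, -0.5]
opening: 0.0479
yaw x 126.99317182945022 tilt [-1.e-04 -1.e-04 -1.e+00] pos [0.46517806 0.08515459 0.01979866] F [-1.48273884 -0.90825863 -0.50645814] op 0.04794038838291636 t 13.95
tool shift [-0.00121991  0.00136296  0.00619846]
[-1.3128685  -0.97605697 -0.41234026] [0.56265807 0.50799597 0.42884301]
6 jar top pts 260 49.763949589916166 [45.55707451 54.15907855]
7 jar top pts 312 49.901701975642126 [45.63456649 54.49670219]
```

The threads have let go: the load on the wrist is about 0.4 N, which is the lid alone, and the jar's shoulder is still at z = 50 mm. I'm lifting to 28 mm above the tight height, for a 15 mm gap.

```bash
python3 -m handwheel '[0,0,-0.002,0,0,0, 0,0,-0.003,0,0,0, 0,0,-0.003,0,0,0, 0,0,-0.003,0,0,0, 0,0,-0.003,0,0,0, 0,0,-0.003,0,0,0, 0,0,-0.003,0,0,0, 0,0,-0.002,0,0,0, 0,0,0,0,0,0, 0,0,0,0,0,0, 0,0,0,0,0,0]'
python3 - <<'E'
from h import *
tgt(.467,.085,.0416)
p,d=optics.get_image("side"); np.savez("side8.npz",p=p,d=d); W=world("side",d)
cv2.imwrite("pics/s8.png",cv2.resize(p[220:340,260:380,::-1],(600,600),interpolation=2))
a=np.radians(10.85); nx=-np.array([np.cos(a),-np.sin(a)]); ny=np.array([np.sin(a),np.cos(a)])
h=W[...,2]*1000; D=W[...,:2]@nx*1000;E=W[...,:2]@ny*1000; hs=cv2.cvtColor(p,cv2.COLOR_RGB2HSV)
g=(hs[...,1]>100)&(abs(D+440)<35)&(abs(E-168)<35)
for lab,lo,hi in(("lid",95,108),("lidtop",108,116),("neck",66,78),("body",42,50)):
    m=g&(h>lo)&(h<hi); P=W[m][:,:2]*1000
    A=np.c_[2*P,np.ones(len(P))]; s=np.linalg.lstsq(A,(P**2).sum(1),rcond=None)[0]
    print(lab,m.sum(),"circle",s[:2],np.sqrt(s[2]+s[0]**2+s[1]**2),"h",np.percentile(h[m],[2,98]))
for u in(306,310,314,318): print(u,[(v,int(h[v,u]) if h[v,u]==h[v,u] else 0,int(hs[v,u,0]),int(hs[v,u,1])) for v in range(266,316,3)])
E
```

```text
t: 15.35
tool_pos: [0.4651, 0.0852, 0.0416]
tool_rot: [-1.402, -2.811, 0.0]
contact_force: [-0.8, 0.1, -0.1]
opening: 0.0474
yaw x 126.99854653527498 tilt [-3.e-04  0.e+00 -1.e+00] pos [0.46505932 0.08519964 0.04160994] F [-0.82173549  0.07545977 -0.0993463 ] op 0.047434659444300906 t 15.35
tool shift [-1.32733631e-03  1.42979102e-03  9.28389458e-06]
lid 194 circle [464.56243878  84.70516771] 24.009158752799728 h [ 95.44482568 107.85489805]
lidtop 357 circle [463.42324855  85.86639168] 17.720471132195726 h [108.16549806 112.82548354]
neck 56 circle [462.95023046  87.04087592] 14.510786900747513 h [66.36153801 77.65675077]
body 171 circle [463.83916561  84.83999563] 27.502629208905333 h [42.36028272 49.70722023]
306 [(266, 109, 18, 178), (269, 110, 19, 180), (272, 111, 18, 178), (275, 108, 19, 182), (278, 109, 18, 176), (281, 102, 18, 179), (284, 95, 18, 177), (287, 66, 63, 20), (290, 80, 19, 70), (293, 72, 16, 129), (296, 69, 18, 83), (299, 58, 18, 128), (302, 54, 17, 118), (305, 51, 21, 62), (308, 45, 16, 138), (311, 42, 16, 159), (314, 39, 12, 171)]
310 [(266, 109, 17, 164), (269, 
[... 310 characters left out ...]
54)]
314 [(266, 108, 18, 174), (269, 109, 17, 176), (272, 111, 18, 188), (275, 108, 18, 174), (278, 109, 18, 174), (281, 104, 17, 177), (284, 95, 18, 177), (287, 65, 48, 23), (290, 57, 68, 21), (293, 77, 17, 146), (296, 68, 17, 146), (299, 61, 17, 137), (302, 57, 17, 117), (305, 53, 18, 101), (308, 50, 15, 97), (311, 46, 15, 136), (314, 40, 15, 156)]
318 [(266, 108, 18, 177), (269, 111, 18, 181), (272, 109, 18, 177), (275, 111, 18, 178), (278, 110, 18, 183), (281, 103, 18, 181), (284, 95, 18, 183), (287, 66, 57, 19), (290, 79, 57, 18), (293, 73, 15, 162), (296, 65, 15, 150), (299, 61, 18, 135), (302, 55, 17, 102), (305, 50, 22, 68), (308, 49, 17, 105), (311, 48, 18, 128), (314, 41, 17, 148)]
```

View pics/s8.png

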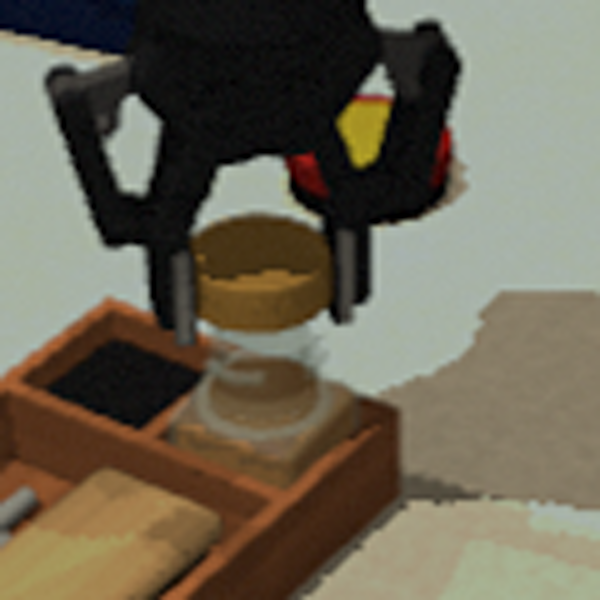

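The picture shows the lid held level above the open glass neck, its centre at crop x of about 262 against the neck ring at 261, and the jar down in the pocket. One last numeric check of lid axis against jar axis along the viewing direction.

```bash
python3 - <<'E'
from h import *
from scipy.optimize import least_squares
z=np.load("side8.npz");p,d=z["p"],z["d"]
a=np.radians(10.85); nx=-np.array([np.cos(a),-np.sin(a)]); ny=np.array([np.sin(a),np.cos(a)])
W=world("side",d);h=W[...,2]*1000; D=W[...,:2]@nx*1000;E=W[...,:2]@ny*1000; hs=cv2.cvtColor(p,cv2.COLOR_RGB2HSV)
yy,xx=np.mgrid[:480,:640]
m=(h>95)&(h<106)&(hs[...,1]>150)&(abs(D+440)<30)&(abs(E-168)<30)&(xx>300)&(xx<325)
P=np.c_[D[m],E[m]]; r=least_squares(lambda c:np.hypot(*(P-c).T)-25,[-440,168],loss="soft_l1"); print("lid D,E",r.x,len(P))
b=(h>40)&(h<47)&(hs[...,1]>60)
for lab,X,k in(("E face",E,b&(abs(E-194)<7)&(D<-424)&(D>-458)),("D face",D,b&(abs(D+414)<7)&(E<184)&(E>150))):
    print(lab,k.sum(),np.median(X[k])-26,np.histogram(X[k],8))
# lid level: top heights
t=(h>106)&(h<116)&(hs[...,1]>120)&(abs(D+440)<18)&(abs(E-168)<18); A=np.c_[D[t],E[t],np.ones(t.sum())]; s=np.linalg.lstsq(A,h[t],rcond=None)[0]; print("lid top h",np.median(h[t]),"slopes",s[:2])
k=(h>47)&(h<53)&(abs(D+440)<24)&(abs(E-168)<24)&(hs[...,1]>40);print("shoulder h",np.median(h[k]))
# bystander check vs first view: changed pixels outside arm
o=ctrl.get_obs(); print(o["t"],o["contact_force"],abs(o["dq"]).max())
E
```

```text
lid D,E [-441.23423856  169.20866536] 127
E face 60 168.61043304987183 (array([ 4, 10, 11, 16,  9,  7,  1,  2]), array([190.82798071, 192.04092049, 193.25386027, 194.46680004,
       195.67973982, 196.8926796 , 198.10561937, 199.31855915,
       200.53149892]))
D face 36 -440.977261649237 (array([ 2,  6, 18,  4,  3,  1,  0,  2]), array([-418.42407332, -417.00387315, -415.58367298, -414.16347281,
       -412.74327264, -411.32307247, -409.9028723 , -408.48267213,
       -407.06247196]))
lid top h 110.1022443042948 slopes [ 1.36824808e-02 -9.41363478e-05]
shoulder h 50.521953882880844
15.4 [-0.3914439   0.49581878  0.144915  ] 0.0017503746470563255
```

The lid axis is within about 0.7 mm of the jar's. The lid top is at 110 mm as planned, level to within 1°, the shoulder at 50 mm shows the jar home, and the arm is still. Handing in.

```bash
python3 -c "
from station import ctrl
print(ctrl.finish_job())"
```

```text
the job is handed in; nothing more can be done
None
```

The job is done and handed in at about 15.4 s of the 58 s allowed. The jar stands home in the empty pocket, and the gripper holds the unscrewed lid still above it. I carried the jar by its lid, turned it 42° to line up with the caddy, seated it, and turned the lid 72° anticlockwise (jar play included).

**Last checks:**
- **Seating:** The jar's shoulder measured about 50 mm above the shelf, as it should for a jar fully home.
- **Threads:** On a test lift the wrist carried only about 0.4 N, the lid's own weight, and the jar stayed down.
- **Gap:** The lid top measured 110 mm above the shelf, matching 15 mm of air, and it was level to within 1°.
- **Alignment:** The lid axis was within about 0.7 mm of the jar's.

**What failed or disagreed:**
- **Missed grasp:** The first grasp closed on nothing above the lid. The reported tool height read about 43 mm below the true fingertips, so I found the height from the camera and regripped.
- **Camera difference:** The two cameras disagreed by about 2 mm on the caddy, and I used the side view for the fit.
- **Bystanders:** I didn't touch the brush, crevice tool, pad holder or tin on purpose, and no unexpected contact force showed in the readings I took. I didn't measure their positions again at the end.

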